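# Press the picture hook into the corner jig and hold it for punching

### The arm

A 6-joint arm with a two-finger parallel gripper is mounted at the origin on the work surface. World frame = base frame: x ahead of the robot, y to its left, z up, the work surface at z = 0. Lengths are in mm, angles in rad, forces in N, time in s.
With the tool pointing down it reaches from about 350 to 975 mm from the base axis. Payload 17.4 kg.
Tool frame: the origin (TCP) lies where the fingers leave the gripper's body, on its centre line; the fingertips stand 73 mm ahead of it and the grasp point (between the pads) lies 54 mm ahead of it; z points along the fingers, y is the line along which they close (so a half turn about z gives the same grasp; the last joint's range is limited). The gripper opens to 85 mm and grips with 20 to 120 N. Pads are 22 mm wide; open, the fingers measure 114 mm over their backs; the gripper's body (76 mm by 85 mm) begins 54 mm behind the grasp point. The pads swing forward as they close: fully open they stand 13 mm farther back than shut.
Start: joints at [-1.225, 0.116, 1.442, -0, 1.584, -0.038], TCP at [252.743, -625.903, 303.903] pointing down, gripper open.
Joint ranges: [-2.83, 2.83], [-0.83, 2.19], [0.07, 2.5], [-1.14, 4.28], [0.01, 3], [-2.97, 2.97]. Speed limits (rad/s): [1.89, 1.89, 2.22, 3.14, 3.14, 3.14].

### API

Orientations are given as a unit quaternion [x, y, z, w].
In Python, from station import r, planner, readout, vision, ticket gives the robot as it stands. The module is installed in compiled form; this text tells all that it offers. Calls block until the motion is done:
- r.move_pose(position, orientation): joint-space move of the TCP to a pose.
- r.move_linear(position, orientation=None, max_speed=150, force_limit=None): straight line of the TCP; orientation=None keeps the orientation; max_speed is the mean speed in mm/s. With force_limit (N) it stops when the force on the tool has changed by that much, and returns True; else False.
- r.set_joints(angles): joint-space move.
- r.open_gripper() and r.close_gripper(force=None): open the fingers fully, or close them until they stop; force is the grip in N (None keeps the last).
- r.dwell(seconds).
- planner.inverse_kinematics(position, orientation): joint angles nearest the present ones, or None.
- readout.observe(): the state.
- vision.get_image(name): name is "scene" or "top" or "wrist"; returns a dict with "image" (400x640x3 uint8, blue, green, red), "fx", "fy", "cx", "cy" (pixels), "T" (4x4, takes a point from camera to world coordinates). Camera axes: x right, y down, z forward; pixel columns grow to the right and rows downward; lengths in mm; the calibration is good to about 2 mm. A picture is of the moment at which its call begins. There is no depth.
A pose or a line that the arm cannot do raises r.Unreachable and nothing moves.
- ticket.finish_job(): hands the job in; it is judged then, once.
Trained networks look in a picture, given as the dict that the camera call returned (one of the last four; its "shot" number tells which), for a name from the list of things; names that differ only in an ending like _2 or _b are one class to them, and where a whole thing is asked for, a point or a joint stands for the part that bears it (a point fixed in the world has none). Each returns a list of dicts, best first, with "confidence" (0 to 1); they miss things now and then, are a little off and sometimes report something else, mostly with a low value. They report only what shows in the picture. A call takes as long as a camera call. They do not tell look-alikes from the thing itself.
- vision.recognise(picture, target): "location" ([row, column] in pixels, amid what is visible of it).
- vision.silhouettes(picture, target): "region" (400x640 bool, what is visible of it) and "location" ([row, column] in pixels, amid what is visible of it).
The state is a dict: "t": time; "q": joint angles; "joint_velocities": joint speeds; "tau": joint torques, N m; "eef_pos": TCP position; "ee_rot": TCP orientation; "contact_force": force on the tool from outside, world axes, zero at the start; "moment": the same for the moment, N m; "finger_gap": finger opening in mm; "gripper_force": force on a finger pad.
Only numpy, scipy, OpenCV 4.12 (cv2) and the standard library are available. Lean on these libraries where they do the work, as an engineer would, in place of code of your own. Each camera call takes 0.05 s, during which the arm holds its last target. There are 200 camera calls.

### The job

Pick up the aluminium picture rail hook that lies on the white coaster, lift it clear, and lay it flat on the plywood corner jig with its screw-hole end towards the short fence. Press it firmly into the corner, so that the screw-hole end touches the short fence and its long side touches the long fence at once, ready for punching, and finish while still holding it pressed there with the gripper. Leave the jar, the spirit level, the nail punch and the spare hook where they are.

Things in the scene. Friction and masses are not known exactly. Their poses are not given: they have to be found in the camera images.
- hook: Grey aluminium picture hook, 80 g, on its back on the coaster. Plate 72 (x) x 50 (y) x 6 mm; origin: centre of its underside, z up. From it rises the hook proper, 20 mm wide (y = -10 to 10), 42 mm high over the underside: arm at x = -24 to -14, tongue on top to x = 8 (z = 34 to 42), lip at x = 0 to 8 down to z = 18. Grip it across its 20 mm width. Two dark screw holes mark the plate's +x end
- hole_end (a point): Middle of the lower edge of the hook plate's screw-hole end (the +x end, 36 mm from the hook's origin)
- jig: Plywood corner jig, 210 (x) x 160 (y) x 12 mm smooth lacquered board (friction about 0.3) fixed to the cover; origin: centre of its underside, z up. Carries two dark steel fences whose inner faces meet square at point corner; the free board lies to -x and -y of it. The seated hook has the jig's yaw and its origin 36 mm to -x and 25 mm to -y of the corner
- corner (a point): The corner on the board's top face where the inner faces of the two fences meet (x = 70, y = 50, z = 12 mm in the jig's frame); same axes as the jig
- long_fence: Rigid dark steel strip 160 x 14 mm, 8 mm high above the board, fixed along the jig's x axis at its +y side; origin at the centre of its underside. Its inner face looks to the jig's -y
- short_fence: Rigid dark steel strip 14 x 92 mm, 8 mm high above the board, fixed along the jig's y axis at its +x end; origin at the centre of its underside. Its inner face looks to the jig's -x
- coaster: Round white ceramic coaster, 100 mm across and 8 mm thick, loose; origin at the centre of its underside. The hook to be worked on lies on it
- spare_hook: A second hook of the same shape, lying directly on the radiator cover: leave alone
- jar: Glass jar with a steel screw lid, 70 mm across and 100 mm high, loose; origin at the centre of its underside: leave alone
- level: Black plastic spirit level standing on edge, 230 (x) x 24 x 45 mm high, loose; origin at the centre of its underside: leave alone
- punch: Steel nail punch with a square shank, 110 mm long (x) and 11 mm thick, lying flat, loose; origin at its underside, near its middle: leave alone
There are look-alikes about, which are no part of the job. Leave any yellow look-alike of the hook alone. There is more than one size of the coaster; the one meant has the size given above.

How it is judged:
By the outcome, as a careful person would: the job done as asked, in the order asked, and still so for the second after the job is handed in, while the arm keeps its last pose, push and grip.
It also fails if it takes over 58 s, if anything falls off the work surface, if the arm or the gripper's body presses on something with over 40 N, if the wrist force passes 120 N, or if a joint passes its speed limit or range.

## Working session

There is one attempt and no reset: what is moved stays moved. The work goes in short steps, each a Python script; the robot and the scene stay as the last script left them, time stands still between calls to the robot, and variables do not carry over. Pictures are saved under pics/ and viewed, at most 10 in all, crops included, and the job is handed in when it is done.

```bash
mkdir -p pics
python3 - <<'E'
from station import r, planner, readout, vision, ticket
import cv2,numpy as np,pickle
d={}
for n in ("top","scene"):
    p=vision.get_image(n); cv2.imwrite(f"pics/{n}0.png",p["image"]); d[n]=p
    print(n,p["fx"],p["fy"],p["cx"],p["cy"],np.round(p["T"],3).tolist())
    for t in ("hook","coaster","jig","long_fence","short_fence","jar","level","punch"):
        s=vision.silhouettes(p,t)
        print(t,[(np.round(x["location"]).tolist(),round(x["confidence"],2),int(x["region"].sum())) for x in s])
        d[n+t]=s
pickle.dump(d,open("d0.pkl","wb"))
print(readout.observe())
E
```

```text
top 458.0860769257224 458.0860769257224 316.6641017827378 202.97488291869982 [[0.024, -0.995, 0.096, 472.328], [-0.999, -0.026, -0.02, -6.074], [0.022, -0.095, -0.995, 1120.032], [0.0, 0.0, 0.0, 1.0]]
hook [([180.0, 471.0], 0.81, 606), ([234.0, 467.0], 0.64, 572)]
coaster [([300.0, 461.0], 0.85, 2624), ([230.0, 454.0], 0.66, 653)]
jig [([234.0, 260.0], 0.69, 5782)]
long_fence [([231.0, 234.0], 0.64, 446)]
short_fence [([205.0, 272.0], 0.75, 209)]
jar [([257.0, 375.0], 0.67, 839)]
level [([124.0, 283.0], 0.7, 1094)]
punch [([205.0, 153.0], 0.73, 204)]
scene 414.8689687743121 414.8689687743121 322.95778895471915 196.58490721372394 [[-0.222, 0.758, -0.613, 1208.199], [0.975, 0.182, -0.129, 107.761], [0.014, -0.626, -0.78, 852.361], [0.0, 0.0, 0.0, 1.0]]
hook [([163.0, 197.0], 0.66, 481), ([200.0, 167.0], 0.63, 540)]
coaster [([129.0, 225.0], 0.81, 1241), ([176.0, 197.0], 0.69, 347)]
jig [([192.0, 377.0], 0.71, 3863)]
long_fence [([195.0, 402.0], 0.81, 306)]
short_fence [([207.0, 364.0], 0.72, 234)]
jar [([149.0, 280.0], 0.69, 974), ([192.0, 374.0], 0.18, 3860)]
level [([207.0, 361.0], 0.23, 184)]
punch [([232.0, 478.0], 0.65, 182)]
{'t': 0.9, 'q': array([-1.22480635e+00,  1.15991903e-01,  1.44159122e+00,  7.32843898e-06,
        1.58402923e+00, -3.78031884e-02]), 'joint_velocities': array([-0.00122409,  0.00046592, -0.00159432,  0.00149707,  0.00118929,
       -0.00109095]), 'tau': array([-2.16668399e-03, -7.31720209e+01, -6.32650208e+01, -1.34249754e-04,
        5.09819056e-04,  1.79313486e-05]), 'eef_pos': array([ 252.73878754, -625.89890528,  303.91405166]), 'ee_rot': array([ 9.81644273e-01,  1.90721056e-01,  2.10842624e-06, -1.02971800e-05]), 'contact_force': array([ 0.03164587, -0.69719069, -0.23556535]), 'moment': array([-0.03539073,  0.03052953, -0.03277631]), 'gripper_force': 0.0, 'finger_gap': 85.29399589232753}
```

View pics/top0.png

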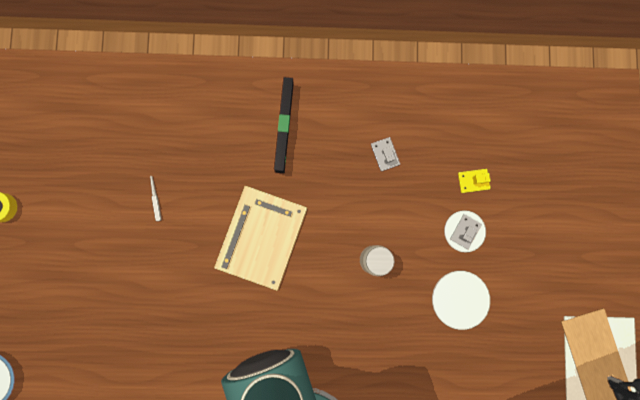

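View pics/scene0.png

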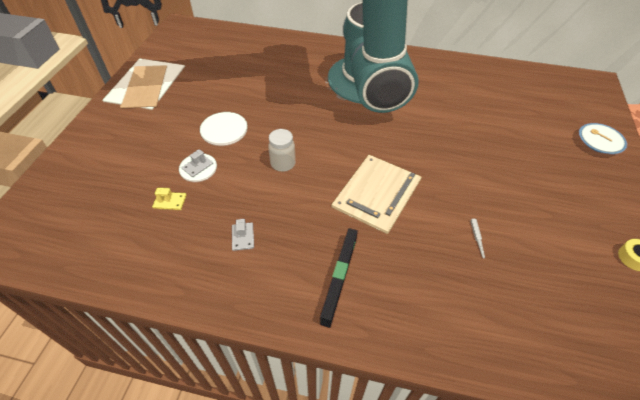

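Top view: the candidates are the grey hook on the small coaster at (row 232, col 465), the yellow look-alike at (180, 474) and the grey spare on the bare cover at (154, 385). There is also a bigger bare coaster at (300, 461). I choose the grey hook at (232, 465). The jig is at (238, 261), with the short fence at (207, 273) and the long fence at (237, 236). Next is a closer look from the wrist.

```bash
cat > h.py <<'E'
from station import r, planner, readout, vision, ticket
import cv2,numpy as np,pickle
from scipy.spatial.transform import Rotation as R
def plane(p,row,col,z):
    T=np.array(p["T"]); d=T[:3,:3]@np.array([(col-p["cx"])/p["fx"],(row-p["cy"])/p["fy"],1])
    return T[:3,3]+d*(z-T[2,3])/d[2]
def proj(p,X):
    T=np.array(p["T"]); c=(np.atleast_2d(X)-T[:3,3])@T[:3,:3]
    return np.c_[p["cy"]+p["fy"]*c[:,1]/c[:,2],p["cx"]+p["fx"]*c[:,0]/c[:,2]]
def down(yaw): # tool y axis is horizontal; tool x at angle yaw
    return R.from_matrix(np.array([[np.cos(yaw),np.sin(yaw),0],[np.sin(yaw),-np.cos(yaw),0],[0,0,-1]]).T).as_quat()
E
python3 - <<'E'
from h import *
d=pickle.load(open("d0.pkl","rb")); p=d["top"]
print("hook",plane(p,232,465,10),"jig",plane(p,238,261,12), "corner~",plane(p,207,250,12))
w=vision.get_image("wrist"); s=readout.observe()
M=R.from_quat(s["ee_rot"]).as_matrix(); T=np.array(w["T"])
print("cam in tool",M.T@(T[:3,3]-s["eef_pos"]),"\n",np.round(M.T@T[:3,:3],3),w["fx"],w["cx"],w["cy"])
E
```

```text
hook [ 517.35759241 -391.46867361   10.        ] jig [490.51601881 103.73818688  12.        ] corner~ [564.64914901 132.96620692  12.        ]
cam in tool [ 69.43809328  -0.09974706 -68.92327469] 
 [[-0.001 -0.96  -0.279]
 [ 1.    -0.001  0.   ]
 [-0.    -0.279  0.96 ]] 360.67019416685645 322.6624590821742 199.6441810895146
```

Run:
```python
from h import *
r.move_pose([505,-385,230],down(-0.4))
w=vision.get_image("wrist"); print(w["shot"],readout.observe()["t"],readout.observe()["q"])
pickle.dump(w,open("w1.pkl","wb"))
hs=vision.silhouettes(w,"hook");cs=vision.silhouettes(w,"coaster"); he=vision.recognise(w,"hole_end")
pickle.dump((w,hs,cs,he),open("w1.pkl","wb"))
for n,s in (("h",hs),("c",cs),("e",he)): print(n,[(np.round(x["location"]).tolist(),round(x["confidence"],2)) for x in s])
cv2.imwrite("pics/w1.png",w["image"])
```

```text
4 2.3417 [-6.92794746e-01  5.87558373e-02  1.62223509e+00 -1.40563942e-04
  1.46021168e+00  1.27823543e+00]
h [([160.0, 322.0], 0.66), ([15.0, 279.0], 0.56)]
c [([324.0, 378.0], 0.95), ([150.0, 294.0], 0.87)]
e [([164.0, 325.0], 0.9), ([16.0, 278.0], 0.76)]
```

View pics/w1.png

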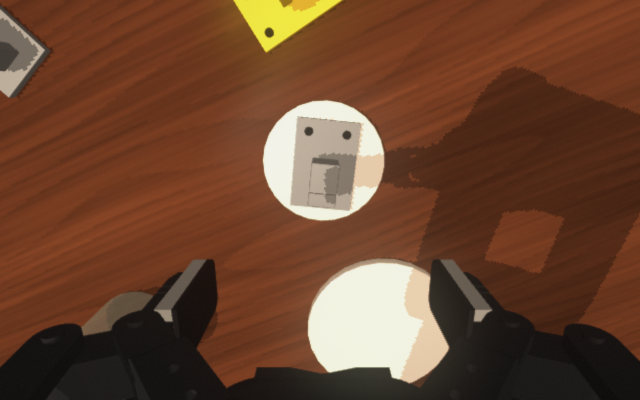

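The grey hook lies on the 100 mm coaster (centre row 160, col 324). Its holes are at (131, 309) and (135, 347), so +x points up in the picture. Next is a crop to check the choice and read the corners.

Run:
```python
from h import *
w=pickle.load(open("w1.pkl","rb"))[0]
c=cv2.resize(w["image"][95:225,255:395],None,fx=4.5,fy=4.5,interpolation=cv2.INTER_CUBIC)
for v in range(0,140,20):
    k=int(v*4.5); cv2.putText(c,str(255+v),(k,10),0,.4,(0,255,0)); cv2.putText(c,str(95+v),(0,k+4),0,.4,(0,255,0)); cv2.line(c,(k,0),(k,600),(0,255,0),1) ;cv2.line(c,(0,k),(640,k),(0,255,0),1)
cv2.imwrite("pics/c1.png",c)
```

```text
(no output)
```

View pics/c1.png

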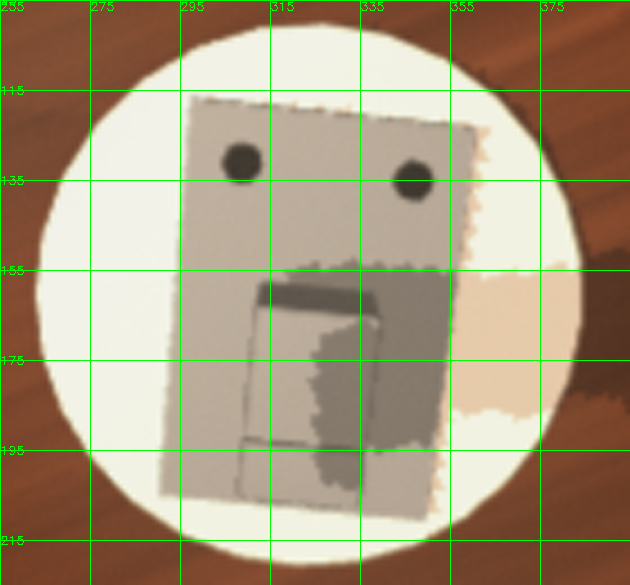

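The crop confirms the grey hook on the white coaster, with both holes at the upper end. The plate corners (row, col) are (116.5, 297.7), (123, 360.5), (204.8, 290.5) and (210.8, 349.7).

```bash
cat >> h.py <<'E'
def fit(model,pts): # 2D rigid: returns yaw, t
    m,q=np.array(model,float),np.array(pts,float); a=m-m.mean(0); b=q-q.mean(0)
    yaw=np.arctan2((a[:,0]*b[:,1]-a[:,1]*b[:,0]).sum(),(a*b).sum())
    Rm=np.array([[np.cos(yaw),-np.sin(yaw)],[np.sin(yaw),np.cos(yaw)]]); t=q.mean(0)-Rm@m.mean(0)
    return yaw,t,np.linalg.norm(m@Rm.T+t-q,axis=1)
E
python3 - <<'E'
from h import *
w,hs,cs,he=pickle.load(open("w1.pkl","rb")); 
px=[(116.5,297.7),(123,360.5),(204.8,290.5),(210.8,349.7)]
P=[plane(w,a,b,14)[:2] for a,b in px]
yaw,t,e=fit([(36,25),(36,-25),(-36,25),(-36,-25)],P); print("hook",yaw,t,e)
# tongue top corners (z=8+42) check
c,s=np.cos(yaw),np.sin(yaw)
for q in [(8,10),(8,-10),(-24,10),(-24,-10)]: print(q,proj(w,[*(t+[c*q[0]-s*q[1],s*q[0]+c*q[1]]),50]))
yg=yaw; 
for k in (yg,yg+np.pi,yg-np.pi):
    for z in (230,100): print(k,planner.inverse_kinematics([t[0],t[1],z],down(k)))
E
```

```text
hook -0.5014114798864685 [ 518.13735639 -394.00219516] [0.53267537 0.63282091 0.45938772 0.28323792]
(8, 10) [[162.2954962  311.71815646]]
(8, -10) [[165.13042515 340.16758011]]
(-24, 10) [[205.85107928 307.64849713]]
(-24, -10) [[208.49524629 335.14043608]]
-0.5014114798864685 [-6.89321866e-01  9.28443786e-02  1.58666283e+00 -4.44089210e-16
  1.46208544e+00  1.38288594e+00]
-0.5014114798864685 [-6.89321866e-01  1.90359271e-01  1.69955431e+00 -4.44089210e-16
  1.25167907e+00  1.38288594e+00]
2.6401811737033247 [-6.89321866e-01  9.28443786e-02  1.58666283e+00 -4.44089210e-16
  1.46208544e+00 -1.75870671e+00]
2.6401811737033247 [-6.89321866e-01  1.90359271e-01  1.69955431e+00 -4.44089210e-16
  1.25167907e+00 -1.75870671e+00]
-3.6430041334762615 [-6.89321866e-01  9.28443786e-02  1.58666283e+00 -4.44089210e-16
  1.46208544e+00 -1.75870671e+00]
-3.6430041334762615 [-6.89321866e-01  1.90359271e-01  1.69955431e+00 -4.44089210e-16
  1.25167907e+00 -1.75870671e+00]
```

Run:
```python
from h import *
yaw=-0.5014; t=np.array([518.14,-394.0]); u=np.array([np.cos(yaw),np.sin(yaw)]); g=t-9*u
r.move_pose([*g,180],down(yaw))
print(r.move_linear([*g,96],max_speed=80,force_limit=12))
r.close_gripper(80); s=readout.observe(); print(s["t"],s["finger_gap"],s["gripper_force"],s["eef_pos"],s["contact_force"])
r.move_linear([*g,106],max_speed=40)
r.move_linear([*g,260],max_speed=150)
s=readout.observe(); print(s["t"],s["finger_gap"],s["gripper_force"],s["contact_force"])
jy=-0.36; c=np.array([565,133]); v=np.array([np.cos(jy),np.sin(jy)]); n=np.array([-v[1],v[0]])
r.move_pose([*(c-80*v-25*n),260],down(jy))
w=vision.get_image("wrist"); print(readout.observe()["t"])
D={k:vision.silhouettes(w,k) for k in ("jig","long_fence","short_fence","hook")}
for k in D: print(k,[(np.round(x["location"]).tolist(),round(x["confidence"],2),int(x["region"].sum())) for x in D[k]])
pickle.dump((w,D),open("w2.pkl","wb")); cv2.imwrite("pics/w2.png",w["image"])
```

```text
False
4.625 18.519245354237214 78.58203940093517 [ 510.3566443  -389.76064611   96.32921223] [-0.14741858 -0.43816199  3.87161024]
6.2 18.249430611815008 78.09570997953415 [ 1.24430009  0.28255603 -1.24289721]
8.1583
jig [([105.0, 379.0], 0.93, 31431)]
long_fence [([117.0, 285.0], 0.95, 1345), ([104.0, 380.0], 0.63, 31524)]
short_fence [([59.0, 359.0], 0.76, 2103)]
hook [([220.0, 318.0], 0.84, 14943), ([58.0, 360.0], 0.6, 2186)]
```

View pics/w2.png

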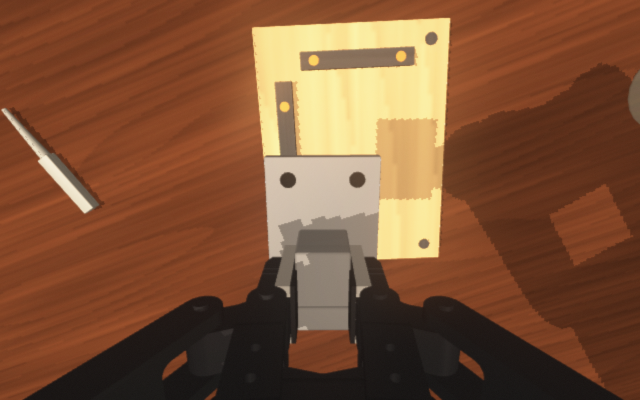

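The wrist view shows the hook held square in the fingers, front edge at row 156, columns 266–380. The jig is ahead, with the short fence at about (59, 358) and the long fence at about (118, 286). I zoom in on the fences.

Run:
```python
from h import *
w=pickle.load(open("w2.pkl","rb"))[0]
c=cv2.resize(w["image"][10:165,245:455],None,fx=3.8,fy=3.8,interpolation=cv2.INTER_CUBIC)
for v in range(0,210,20):
    k=int(v*3.8); cv2.putText(c,str(245+v),(k,10),0,.4,(255,0,0)); cv2.putText(c,str(10+v),(0,k+4),0,.4,(255,0,0)); cv2.line(c,(k,0),(k,600),(0,255,0),1) ;cv2.line(c,(0,k),(800,k),(0,255,0),1)
cv2.imwrite("pics/c2.png",c)
```

```text
(no output)
```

View pics/c2.png

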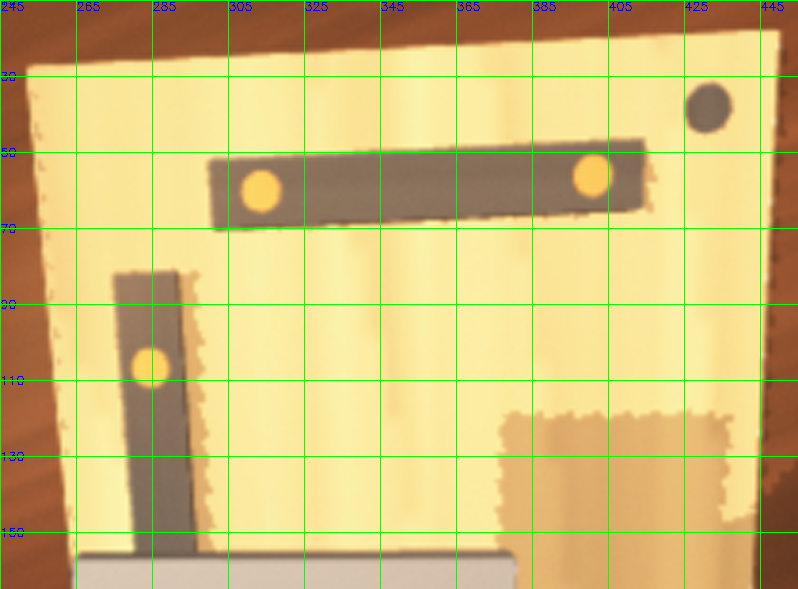

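Run:
```python
from h import *
w=pickle.load(open("w2.pkl","rb"))[0]
P=lambda r,c,z=12: plane(w,r,c,z)[:2]
yaw,t,e=fit([(105,80),(105,-80),(-105,-80)],[P(27.4,252.4),P(18.2,450),P(258,438.5)]); print("board",yaw,t,e)
Rm=np.array([[np.cos(yaw),-np.sin(yaw)],[np.sin(yaw),np.cos(yaw)]])
S=[P(70.5,301),P(65,414)]; L=[P(81.3,293.6),P(155,297.3)]; So=[P(51.6,300.8,20),P(46.6,414.5,20)]; Lo=[P(81.8,274.7,20),P(155,280,20)]
for n,q in zip("S L So Lo".split(),(S,L,So,Lo)): print(n,((np.array(q)-t)@Rm).round(1).tolist())
d=S[0]-S[1]; a=np.arctan2(-d[0],d[1]); d=L[0]-L[1]; b=np.arctan2(d[1],d[0]); print("yaws",a,b)
# hook in hand: front plate edge
s=readout.observe(); M=R.from_quat(s["ee_rot"]).as_matrix()
zp=s["eef_pos"][2]-96.3+14
for rc in ((156,266),(155.5,380.5)): print(M.T@(plane(w,*rc,zp)-s["eef_pos"]))
```

```text
board -0.31946744903186297 [490.84992438 103.80823231] [0.9612695  0.82632268 0.40557296]
S [[70.5, 42.0], [70.9, -51.5]]
L [[62.3, 48.7], [0.4, 49.4]]
So [[84.2, 40.9], [84.1, -49.5]]
Lo [[62.3, 63.5], [2.3, 63.7]]
yaws -0.31617703258438173 -0.3317288983834485
[ 45.20215997 -22.7882136   82.29691503]
[45.35056434 25.50255712 82.29951938]
```

```bash
cat >> h.py <<'E'
JY=-0.320; V=np.array([np.cos(JY),np.sin(JY)]); N=np.array([-V[1],V[0]]); C=np.array([491,103.7])+70.3*V+49.5*N
def st(l):
    s=readout.observe(); f=s["contact_force"]; e=s["eef_pos"]-[*C,0]; x=R.from_quat(s["ee_rot"]).as_matrix()[:,0]
    print(l,"t%.1f"%s["t"],"F x%.1f y%.1f z%.1f"%(f[:2]@V,f[:2]@N,f[2]),"M",s["moment"].round(2),"tcp-corner x%.2f y%.2f z%.2f"%(e[:2]@V,e[:2]@N,e[2]),"gap%.1f"%s["finger_gap"],"yaw%.4f"%np.arctan2(x[1],x[0])); return s
E
python3 - <<'E'
from h import *
g=C-(45+12)*V-(25+12)*N
r.move_pose([*g,150],down(JY)); st("above")
r.move_linear([*g,110],max_speed=60)
st("pre"); print(r.move_linear([*g,95],max_speed=12,force_limit=6)); s=st("down")
z=s["eef_pos"][2]
def rel(dx,dy,z,**k):
    e=readout.observe()["eef_pos"][:2]; return r.move_linear([*(e+dx*V+dy*N),z],**k)
print(rel(0,20,z,max_speed=15,force_limit=10)); st("y")
w=vision.get_image("wrist"); cv2.imwrite("pics/w3.png",w["image"])
E
```

```text
above t8.9 F x0.3 y-0.0 z-0.5 M [ 0.01  0.02 -0.  ] tcp-corner x-56.77 y-36.85 z151.04 gap18.5 yaw-0.3209
pre t9.7 F x0.4 y0.3 z-1.2 M [ 0.06  0.03 -0.01] tcp-corner x-56.87 y-36.93 z110.23 gap18.4 yaw-0.3200
True
down t10.5 F x0.1 y-1.3 z4.9 M [-0.02  0.05  0.04] tcp-corner x-56.98 y-36.97 z100.28 gap18.3 yaw-0.3200
True
y t11.4 F x-0.4 y-4.3 z6.3 M [-0.52  0.21 -0.07] tcp-corner x-56.95 y-23.16 z100.35 gap18.8 yaw-0.3199
```

```bash
cat >> h.py <<'E'
def rel(dx,dy,z,**k):
    e=readout.observe()["eef_pos"][:2]; return r.move_linear([*(e+dx*V+dy*N),z],**k)
E
python3 - <<'E'
from h import *
z=100.3
print(rel(20,0,z,max_speed=15,force_limit=12)); st("x")
print(rel(0,5,z,max_speed=8,force_limit=10)); st("y2")
print(rel(5,0,z,max_speed=8,force_limit=10)); st("x2")
w=vision.get_image("wrist"); c=w["image"][60:340,180:460]
cv2.imwrite("pics/w4.png",cv2.resize(c,None,fx=2.1,fy=2.1,interpolation=cv2.INTER_CUBIC))
E
```

```text
True
x t12.4 F x-3.2 y-0.9 z6.4 M [ 0.13  0.41 -0.06] tcp-corner x-44.21 y-23.19 z100.31 gap18.4 yaw-0.3201
True
y2 t12.7 F x-0.7 y-1.3 z4.8 M [-0.2   0.07 -0.07] tcp-corner x-44.24 y-22.97 z100.39 gap18.4 yaw-0.3200
True
x2 t12.9 F x-0.9 y-1.7 z5.5 M [ 0.04  0.02 -0.06] tcp-corner x-44.13 y-23.02 z100.36 gap18.5 yaw-0.3202
```

View pics/w4.png

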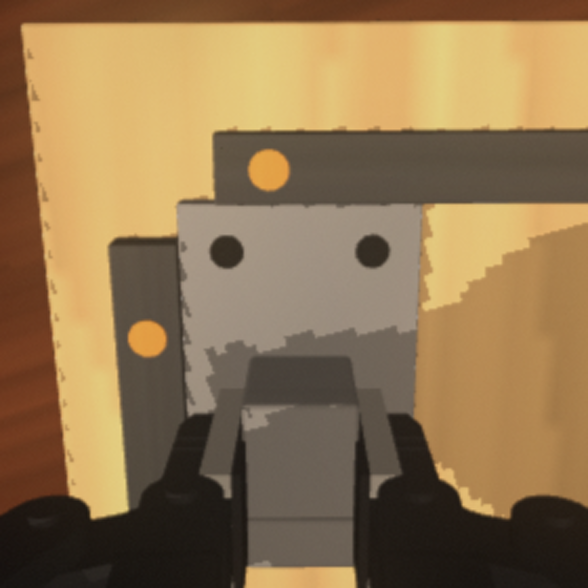

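The crop shows the plate's hole end against the short fence and its left side along the long fence. The holding force is small, though, so I'll press diagonally without a force stop, in small steps.

Run:
```python
from h import *
e=readout.observe()["eef_pos"].copy()
for d in (0.4,0.8,1.2,1.6,2.2,2.8):
    r.move_linear([*(e[:2]+d*V+d*N),100.3],down(JY),max_speed=5); r.dwell(0.3); s=st(d)
    f=s["contact_force"]
    if min(-f[:2]@V,-f[:2]@N)>12 or np.linalg.norm(f)>35: break
r.dwell(0.5); st("hold")
```

```text
0.4 t13.6 F x-8.2 y-9.3 z12.8 M [-1.01  1.68 -0.06] tcp-corner x-44.28 y-23.07 z100.30 gap18.5 yaw-0.3200
0.8 t14.2 F x-13.5 y-13.3 z16.1 M [-1.45  2.63 -0.03] tcp-corner x-44.18 y-22.98 z100.32 gap18.2 yaw-0.3200
hold t14.7 F x-13.1 y-12.6 z16.5 M [-1.4   2.57 -0.06] tcp-corner x-44.20 y-22.98 z100.30 gap18.8 yaw-0.3200
```

Run:
```python
from h import *
e=np.array([*(C-44.18*V-22.98*N),100.3]); e[:2]+=0.0
b=np.array([*(C+(-44.13+.8)*V+(-23.02+.8)*N),100.3])
for k in (0.006,0.012,0.018,0.024,0.012,0,-0.008,-0.016,0):
    r.move_linear(b,down(JY+k),max_speed=5); r.dwell(0.25); st(k)
```

```text
0.006 t15.2 F x-13.1 y-13.7 z16.5 M [-1.37  2.58 -0.33] tcp-corner x-44.18 y-22.98 z100.31 gap18.6 yaw-0.3144
0.012 t15.7 F x-13.9 y-13.5 z17.7 M [-1.41  2.59 -0.66] tcp-corner x-44.18 y-23.01 z100.31 gap18.3 yaw-0.3087
0.018 t16.1 F x-13.6 y-13.7 z18.1 M [-1.45  2.7  -0.89] tcp-corner x-44.17 y-23.04 z100.35 gap18.4 yaw-0.3029
0.024 t16.6 F x-13.6 y-15.0 z18.3 M [-1.48  2.83 -1.03] tcp-corner x-44.21 y-23.09 z100.32 gap18.5 yaw-0.2970
0.012 t17.1 F x-14.1 y-14.2 z16.8 M [-1.48  2.76 -0.5 ] tcp-corner x-44.23 y-23.02 z100.33 gap18.5 yaw-0.3085
0 t17.6 F x-13.9 y-13.0 z16.1 M [-1.43  2.67 -0.05] tcp-corner x-44.20 y-22.97 z100.32 gap18.2 yaw-0.3200
-0.008 t18.1 F x-13.7 y-13.5 z16.2 M [-1.41  2.64  0.33] tcp-corner x-44.20 y-22.99 z100.33 gap19.0 yaw-0.3276
-0.016 t18.6 F x-12.7 y-13.5 z16.2 M [-1.5   2.65  0.69] tcp-corner x-44.20 y-23.00 z100.28 gap19.2 yaw-0.3352
0 t19.1 F x-12.9 y-13.5 z16.6 M [-1.38  2.64 -0.15] tcp-corner x-44.16 y-23.02 z100.31 gap18.7 yaw-0.3201
```

The wrist moment crosses zero at yaw −0.32 and rises evenly on both sides, so the hook is flush on both fences. I'll press a little harder, check with a picture, and hand in.

Run:
```python
from h import *
b=np.array([*(C+(-44.13+1.3)*V+(-23.02+1.3)*N),100.3])
r.move_linear(b,down(JY),max_speed=5); r.dwell(0.6); st("press"); r.dwell(.5); st("press")
w=vision.get_image("wrist"); a=w["image"][110:270,230:390]
s=vision.get_image("scene")["image"][130:250,300:460]
cv2.imwrite("pics/w5.png",np.hstack([cv2.resize(a,(400,400),interpolation=2),cv2.resize(s,(400,400*120//160),interpolation=2).copy() if 0 else cv2.copyMakeBorder(cv2.resize(s,(400,300),interpolation=2),0,100,0,0,0)]))
```

```text
press t20.0 F x-18.7 y-18.9 z22.3 M [-1.93  3.74 -0.08] tcp-corner x-44.05 y-22.85 z100.32 gap18.8 yaw-0.3200
press t20.5 F x-19.6 y-18.8 z21.6 M [-1.91  3.76 -0.15] tcp-corner x-44.04 y-22.86 z100.37 gap18.6 yaw-0.3201
```

View pics/w5.png

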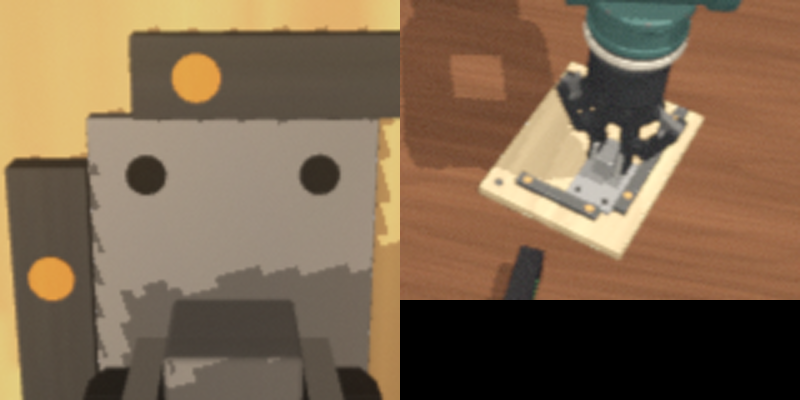

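Both views show the hook flat on the board, its hole end on the short fence and its side on the long fence, with no visible gap.

```bash
python3 -c "
from station import ticket
print(ticket.finish_job())"
```

```text
the job is handed in; nothing more can be done
None
```

The job is handed in: the hook lies flat in the jig's corner, screw-hole end on the short fence and long side on the long fence, still gripped and pressed with about 19 N along each direction, at roughly 20.5 s of the 58 s allowed.

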